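Check the air tank with the stick pressure gauge

TASK

Check the pressure in the small air tank: take the stick gauge off its forked rest and press its nozzle squarely down onto the tank's fill valve, with about 18 N and never more than 24 N, holding it there for a second so that the air pushes the gauge's rod out to its reading. Then lay the gauge back in the two forks of its rest, nozzle hanging down as before, without pushing the rod back in, so that I can read it there; leave the other things on the desk alone.

Things in the scene. Friction and masses are not known exactly. Their poses are not given: they have to be found in the camera images.
- tank: the air tank, fixed: a grey steel cylinder with domed ends, 84 mm thick, 200 mm long, lying along its y axis on a plywood board 120 x 190 x 14 mm. Origin: centre of the board's underside, on the desk; z up. The shell's top is 104 mm above the desk. A brass outlet coupler is at the -y end (to y = -136 mm), a plug at the +y end, a black dust cap hangs at x = +46, y = +30 mm
- boss_top (a point): fill valve: centre of the upper face (112 mm above the desk) of the brass hexagonal boss, 23 mm wide, on the tank's top at tank y = +30 mm. The valve's brass stem rises upright from here, 8 mm thick over its top 17 mm, 10 mm below that, rim bevelled. Stems differ in height: the rim stands 20 to 36 mm above this point, not measured. It does not give when pressed
- relief (a point): not the fill valve: tip of the brass relief valve, 122 mm above the desk, on the tank's top at tank y = -45 mm; its wire pull ring reaches 133 mm above the desk
- gauge: the loose stick gauge, about 0.12 kg: a steel head with a nozzle under it and an aluminium barrel going off level. Origin: centre of the nozzle's mouth (its lower end); z up the nozzle, x along the barrel to the tail. Nozzle 17 mm thick outside, z = 0 to 14 mm; mouth 14 mm wide, narrowing over 4 mm to a bore of 10.4 mm. Barrel 13 mm thick, axis at z = 32 mm, to x = 132 mm
- gauge_grip (a point): where to grip the gauge: centre of its head, 32 mm straight above the mouth, level with the barrel's axis. The head is a block 24 mm along gauge x, 18 mm across gauge y between its ribbed flat sides (grip across y), from 14 to 46 mm above the mouth
- gauge_seal_face (a point): lower face of the sprung rubber seal in the nozzle's bore, 5 mm above the mouth (this point does not follow the seal). The valve stem pushes the seal up 8 mm at most: 3 N at first, 11 N when home, where it stops hard with the mouth 13 mm below the stem's rim. The rod comes out as the seal rises and shows the full pressure only with the seal home, above 13 N
- gauge_rod (a joint): how far the gauge's rod has come out of the barrel's tail, m: 0 fully in (start), 0.042 at most. White with dark rings, 5 mm thick, slides along gauge +x. The air pushes it out to the reading, 16 to 34 mm depending on the hidden pressure, and slight friction (0.15 N) keeps it there when the gauge is taken off
- gauge_tail (a point): tail end of the barrel, on its axis, 132 mm along gauge x from the head's centre; the rod, with a button 8 mm wide and 4 mm long on its end, comes out here
- rest: the gauge's rest, fixed: a wooden board 124 x 56 x 12 mm with two Y forks of dark round bar on its x axis at x = -43 and +43 mm. Origin: centre of the board's underside; z up. At the start the gauge's barrel lies in both forks along the rest's x axis, tail to +x, head beyond the board's -x end: the nozzle's mouth is at x = -69, y = 0, z = +20 mm of the rest
- fork_head (a point): where the barrel's axis lies in the fork next to the head, 52 mm above the desk. Each fork is an open V of 90 degrees made of bar 5 mm thick; its tips are 41 mm apart across rest y and 60 mm above the desk
- fork_tail (a point): the same point of the fork next to the tail
- wax: bystander: reddish-brown block of wax, 30 x 56 x 22 mm, origin at the centre of its underside
- tape: bystander: black roll of tape, 46 mm in diameter, 18 mm high, origin at the centre of its underside
- file: bystander: file with a turned wooden handle, 18 x 173 x 18 mm, origin at the centre of its underside
- sanding_block: bystander: wooden sanding block, 24 x 98 x 17 mm, origin at the centre of its underside
- brush: bystander: stubby brush with a wooden handle, 21 x 94 x 21 mm, origin at the centre of its underside
- glue: bystander: white glue bottle, 45 mm in diameter, 104 mm high, origin at the centre of its underside

How it is judged:
By the outcome, as a careful person would: the job done as asked, in the order asked, and still so for the second after the job is handed in, with the robot touching nothing.
It also fails if it takes over 61 s, if anything falls off the work surface, if the arm or the gripper's body presses on something with over 40 N, if the wrist force passes 120 N, or if a joint passes its speed limit or range.

ROBOT

A 7-joint arm with a two-finger parallel gripper is mounted at the origin on a cart in front of the work surface, level with it; the furniture and walls round the work are solid. World frame = base frame: x ahead of the robot, y to its left, z up, the work surface at z = 0. Lengths are in m, angles in degrees, forces in N, time in s.
With the tool pointing down it reaches from about 0.425 to 0.875 m from the base axis. Payload 4.7 kg.
Tool frame: the origin (TCP) lies at the very end of the fingers, on their centre line; the grasp point (between the pads) lies 19 mm behind it; z points along the fingers, x is the direction in which the jaws open and shut, and the axes are right-handed (so a half turn about z gives the same grasp; the last joint's range is limited). The gripper opens to 87 mm and grips with 3 to 60 N. Pads are 19 mm wide; open, the fingers measure 117 mm over their backs; the gripper's body (75 mm by 190 mm) begins 51 mm behind the grasp point.
Start: joints at [-70.296, 18.392, -4.016, 83.108, 1.295, 78.541, -3.26], TCP at [0.211, 0.615, 0.2] pointing down, gripper open.
Joint ranges: [-163.93, 163.93], [-17.29, 119.83], [-79.2, 71.16], [3.27, 140.29], [-89.18, 269.18], [5.43, 117.66], [-154.24, 154.24]. Speed limits (degrees/s): [147.25, 147.25, 180, 180, 180, 180, 180].

INTERFACE

Orientations are given as [roll, pitch, yaw] about the fixed x, y, z axes, in that order (R = Rz(yaw) Ry(pitch) Rx(roll)).
In Python, from cell import get_obs, viewer, env gives the robot as it stands.
- The arm moves only by the tool jog_arm, never from a script. Its argument "moves" is a list of rows, each a list of 7 numbers: the finger opening in cm, from 0 to 8.7, then the shift along the tool's x, y, z in cm, then the turn, a rotation vector about the tool's x, y, z in rad. In form: [[hand, x, y, z, rx, ry, rz], ...]. A call has 1 to 12 rows; each row is the pose to reach, as a shift and turn from the pose measured when the call began, along the tool's axes at that moment; what a row does not reach only later rows make up. A row lasts 1/12 s, in which the tool goes at most 41.7 mm and 7.16 degrees, less where a joint would pass 70% of its speed; a pose out of reach is approached as far as the arm can. A call with a gripper value outside its range is refused whole. The fingers move at their own pace and stop on an object; "squeeze" is the grip in N (left out, the last holds). Time passes only in rows, so rows that repeat a pose let the fingers close. It gives the time, the measured TCP pose, the force and the opening at its end, in the units of the state.
- get_obs(): the state, without advancing time (a new reading comes with each control period).
- viewer.read_camera(name): name is "scene" or "top" or "wrist"; returns the picture (400x640x3 uint8, red, green, blue); there is no depth.
- viewer.camera_params(name): a dict with "fx", "fy", "cx", "cy" (pixels), "k1" (the pictures are not rectified: a ray, as slopes to the right and down, at radius r is drawn at 1 + k1 r^2 times it, then the intrinsics apply), "extrinsics" (4x4, takes a point from camera to world coordinates). Camera axes: x right, y up, looking along -z (the intrinsics and any distortion apply to the point x, -y, -z); pixel columns grow to the right and rows downward; lengths in m; the calibration is good to about 2 mm. A picture is of the moment at which its call begins: read the wrist's pose just before it. camera_params takes no time and is no camera call; for the wrist camera it gives the pose at the moment of the call.
- env.sign_off(): hands the job in, once; it reports no verdict.
The state is a dict: "time_s": time; "qpos": joint angles; "joint_velocities": joint speeds; "effort": joint torques, N m; "tool_pos": TCP position; "tool_rot": TCP orientation; "force": force on the tool from outside, world axes, zero at the start; "wrist_torque": the same for the moment, N m; "grip_width": finger opening in m.
Only numpy, scipy, OpenCV 4.12 (cv2) and the standard library are available. Lean on these libraries where they do the work, as an engineer would, in place of code of your own. Each camera call takes 0.05 s, during which the arm holds its last target. There are 200 camera calls.

## Working session

There is one attempt and no reset: what is moved stays moved. The work goes in short steps, Python scripts to look and compute and a tool call to move; the robot and the scene stay as the last step left them, time stands still between calls to the robot, and variables do not carry over. Pictures are saved under pics/ and viewed, and the job is handed in when it is done.

Besides the shell and the picture viewer there is one more tool, called after "Emit:" as name(argument=value, ...), one argument or row to a line, values as JSON. jog_arm: Moves the arm, as the interface text tells. Its arguments: {"type":"object","properties":{"moves":{"type":"array"},"squeeze":{"type":"number"}},"required":["moves"]}

```bash
mkdir -p pics
cat > h.py <<'E'
import numpy as np, cv2
from cell import get_obs, viewer, env
def shot(n,f,crop=None,s=1):
    p=viewer.camera_params(n); im=viewer.read_camera(n)[:,:,::-1]
    np.save('pics/'+f+'.npy',im); 
    import pickle; pickle.dump(p,open('pics/'+f+'.pkl','wb'))
    save(im,f,crop,s); return p
def save(im,f,crop=None,s=1):
    if crop: im=im[crop[1]:crop[3],crop[0]:crop[2]]
    cv2.imwrite('pics/'+f+'.png',cv2.resize(im,None,fx=s,fy=s,interpolation=cv2.INTER_CUBIC))
def ray(p,u,v):
    K=np.array([[p['fx'],0,p['cx']],[0,p['fy'],p['cy']],[0,0,1]])
    d=np.array([(u-p['cx'])/p['fx'],(v-p['cy'])/p['fy']]); q=d.copy()
    for _ in range(30): q=d/(1+p['k1']*(q@q))
    E=np.array(p['extrinsics']); return E[:3,3],E[:3,:3]@np.array([q[0],-q[1],-1])
def at_z(p,u,v,z):
    o,r=ray(p,u,v); return o+r*(z-o[2])/r[2]
def proj(p,X):
    E=np.array(p['extrinsics']); c=E[:3,:3].T@(np.array(X)-E[:3,3]); q=np.array([c[0],-c[1]])/-c[2]
    q=q*(1+p['k1']*(q@q)); return q*[p['fx'],p['fy']]+[p['cx'],p['cy']]
def tri(rs):
    A=0;b=0
    for o,r in rs:
        r=r/np.linalg.norm(r);M=np.eye(3)-np.outer(r,r);A=A+M;b=b+M@o
    return np.linalg.solve(A,b)
E
python3 - <<'E'
from h import *
for n in('scene','top','wrist'):
    p=shot(n,n+'0'); print(n,{k:np.round(v,3).tolist() for k,v in p.items()})
o=get_obs(); print({k:np.round(v,3).tolist() for k,v in o.items()})
E
```

```text
scene {'fx': 445.705, 'fy': 445.705, 'cx': 331.071, 'cy': 196.309, 'k1': -0.013, 'extrinsics': [[0.769, 0.477, -0.425, 0.169], [-0.639, 0.579, -0.506, -0.439], [0.004, 0.661, 0.75, 0.788], [0.0, 0.0, 0.0, 1.0]]}
top {'fx': 424.71, 'fy': 424.71, 'cx': 317.143, 'cy': 200.687, 'k1': 0.033, 'extrinsics': [[0.026, 0.98, -0.195, 0.335], [-1.0, 0.027, 0.002, 0.005], [0.008, 0.195, 0.981, 1.161], [0.0, 0.0, 0.0, 1.0]]}
wrist {'fx': 275.431, 'fy': 275.431, 'cx': 319.637, 'cy': 200.177, 'k1': -0.04, 'extrinsics': [[0.324, -0.913, -0.248, 0.144], [0.946, 0.313, 0.087, 0.639], [-0.002, -0.263, 0.965, 0.383], [0.0, 0.0, 0.0, 1.0]]}
{'time_s': 0.15, 'qpos': [-70.295, 18.43, -4.016, 83.16, 1.295, 78.54, -3.259], 'joint_velocities': [0.044, -0.091, -0.017, -0.213, 0.007, -0.023, 0.089], 'effort': [0.0, -49.18, -0.404, -31.288, -0.064, 0.04, 0.0], 'tool_pos': [0.21, 0.615, 0.199], 'tool_rot': [179.995, 0.084, 71.106], 'force': [1.03, -0.836, 0.598], 'wrist_torque': [-0.03, 0.041, -0.005], 'grip_width': 0.087}
```

View pics/scene0.png

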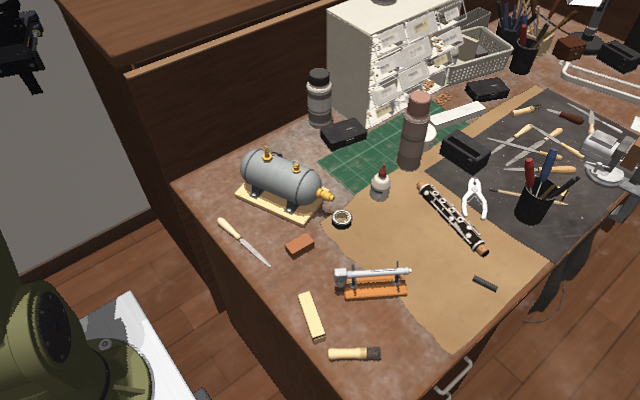

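View pics/top0.png

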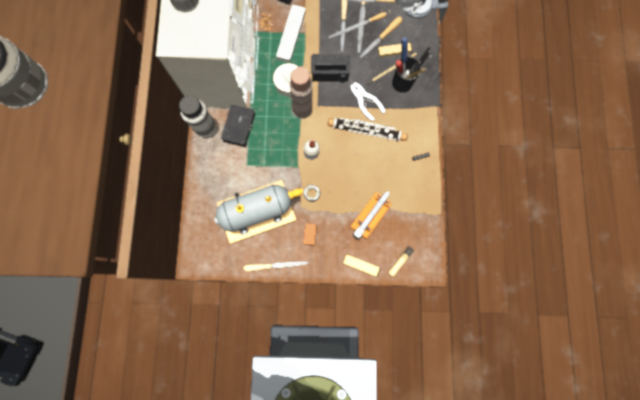

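View pics/wrist0.png

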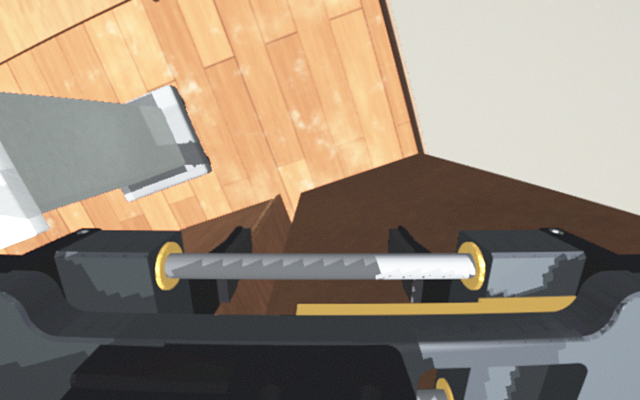

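The scene view shows the gauge on its rest at about (372,280) and the tank at (280,180). In the top view the rest is at (371,216) and the tank at (255,207). I'll enlarge these next.

Run:
```python
from h import *
t=np.load('pics/top0.npy'); s=np.load('pics/scene0.npy')
a=lambda im,c,k: cv2.resize(im[c[1]:c[3],c[0]:c[2]],None,fx=k,fy=k,interpolation=cv2.INTER_CUBIC)
cv2.imwrite('pics/c1.png',np.vstack([np.hstack([a(t,(335,180,405,250),5),a(t,(210,170,310,240),4)[:280].copy() if 0 else cv2.resize(t[170:240,210:310],(500,350),interpolation=cv2.INTER_CUBIC)])])[:, :800])
cv2.imwrite('pics/c2.png',np.vstack([a(s,(325,250,425,310),6)]))
cv2.imwrite('pics/c3.png',a(s,(230,140,340,225),6))
```

```text
(no output)
```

View pics/c1.png

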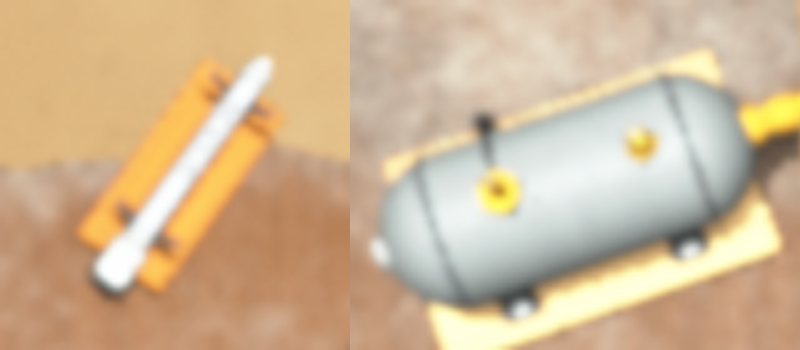

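View pics/c2.png

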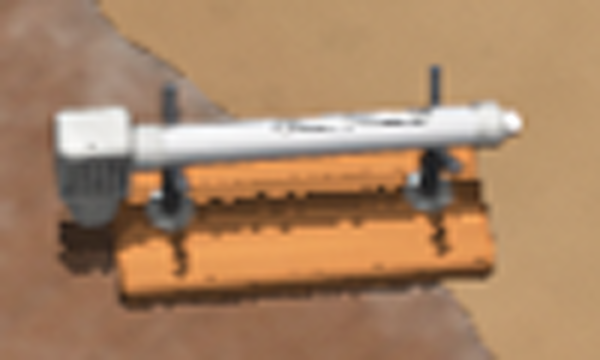

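View pics/c3.png

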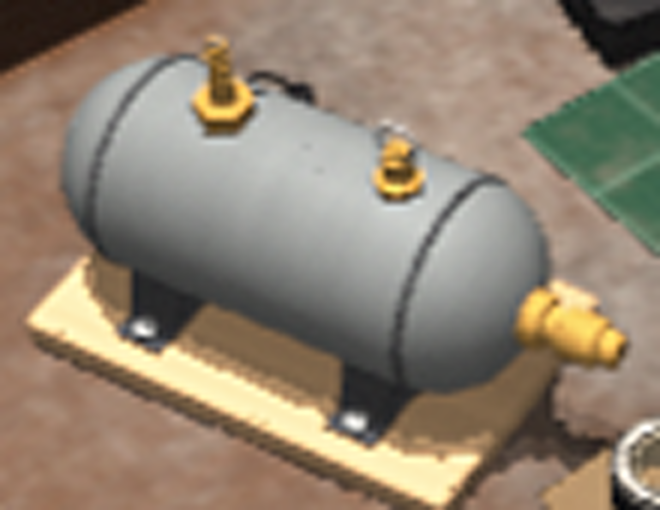

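Top crop: head at about (358.6,233), tail (387.4,193), fill stem (239.4,208), relief (268.4,198.4). Scene crop: head-top centre (340.5,269), tail (408,270.5), stem rim (266.2,147), boss (267,157), relief (297,164.7).

Run:
```python
from h import *
import pickle
t=pickle.load(open('pics/top0.pkl','rb'));s=pickle.load(open('pics/scene0.pkl','rb'))
f=lambda x:np.round(x,4)
print('head top',f(at_z(t,358.6,233,.066)),f(at_z(s,340.5,269,.066)))
T=at_z(t,387.4,193,.052);print('tail',f(T),f(at_z(s,408,270.5,.052)))
print('boss',f(at_z(t,239.6,208,.125)),f(at_z(s,267,156.7,.112)),'relief',f(at_z(t,268.4,198.4,.122)),f(at_z(s,297,164.7,.122)))
print('stem',f(tri([ray(t,239.4,208),ray(s,266.2,147)])))
print('head',f(tri([ray(t,358.6,233),ray(s,340.5,269)])))
```

```text
head top [ 0.4704 -0.107   0.066 ] [ 0.475  -0.1043  0.066 ]
tail [ 0.5817 -0.1846  0.052 ] [ 0.5787 -0.1829  0.052 ]
boss [0.5172 0.1939 0.125 ] [0.5176 0.1949 0.112 ] relief [0.544  0.1244 0.122 ] [0.5477 0.1247 0.122 ]
stem [0.5149 0.1902 0.1451]
head [ 0.4708 -0.1069  0.0729]
```

Run:
```python
from h import *
import pickle
t=pickle.load(open('pics/top0.pkl','rb'));s=pickle.load(open('pics/scene0.pkl','rb'))
f=lambda x:np.round(x,3)
print('desk corner',f(at_z(t,178,278,0)),f(at_z(s,173,183,0)))
print('wall top corner',f(tri([ray(t,119,277),ray(s,130,73)])))
print(proj(t,[.21,.615,.2]),proj(s,[.21,.615,.2]))
im=np.load('pics/top0.npy');save(im,'c4',(0,60,260,400),1.7)
```

```text
desk corner [0.345 0.368 0.   ] [0.348 0.368 0.   ]
wall top corner [0.346 0.39  0.296]
[ 24.39265892 339.02847664] [43.06556987 88.52001754]
```

View pics/c4.png

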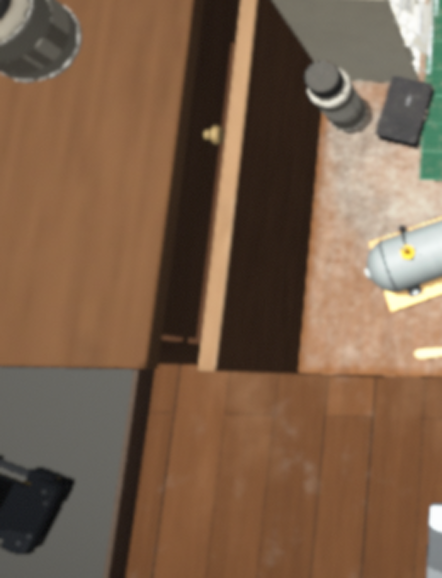

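Emit:
jog_arm(
  moves=[
    [8.7, 0, 0, -20, 0, 0, 0],
    [8.7, 0, 0, -20, 0, 0, 0],
    [8.7, 0, 0, -20, 0, 0, 0],
    [8.7, 0, 0, -20, 0, 0, 0],
    [8.7, 0, 0, -20, 0, 0, 0],
    [8.7, -14.2, 24.9, -20, 0, 0, 0],
    [8.7, -14.2, 24.9, -20, 0, 0, 0],
    [8.7, -14.2, 24.9, -20, 0, 0, 0],
    [8.7, -14.2, 24.9, -20, 0, 0, 0],
    [8.7, -14.2, 24.9, -20, 0, 0, 0],
    [8.7, -14.2, 24.9, -20, 0, 0, 0],
    [8.7, -14.2, 24.9, -20, 0, 0, 0],
  ],
  squeeze=50,
)

```text
time_s: 1.15
tool_pos: [0.4019, 0.3971, 0.3995]
tool_rot: [180.0, 0.1, 71.0]
force: [0.6, 0.3, 0.4]
grip_width: 0.0869
```

Emit:
jog_arm(
  moves=[
    [8.7, -20.2, 17.3, 0, 0, 0, 0.293],
    [8.7, -20.2, 17.3, 0, 0, 0, 0.293],
    [8.7, -20.2, 17.3, 0, 0, 0, 0.293],
    [8.7, -20.2, 17.3, 0, 0, 0, 0.293],
    [8.7, -20.2, 17.3, 0, 0, 0, 0.293],
    [8.7, -45.3, 23, 20, 0, 0, 0.293],
    [8.7, -45.3, 23, 20, 0, 0, 0.293],
    [8.7, -45.3, 23, 20, 0, 0, 0.293],
    [8.7, -45.3, 23, 20, 0, 0, 0.293],
    [8.7, -45.3, 23, 20, 0, 0, 0.293],
    [8.7, -45.3, 23, 20, 0, 0, 0.293],
    [8.7, -45.3, 23, 20, 0, 0, 0.293],
  ],
)

```text
time_s: 2.15
tool_pos: [0.4723, -0.0413, 0.2419]
tool_rot: [179.9, 0.0, 54.2]
force: [1.0, -0.2, -0.4]
grip_width: 0.0867
```

Emit:
jog_arm(
  moves=[
    [8.7, 0, 0, 0, 0, 0, 0],
  ],
)

```text
time_s: 2.23
tool_pos: [0.469, -0.0493, 0.238]
tool_rot: [-179.9, 0.4, 53.6]
force: [-1.0, -0.2, 0.1]
grip_width: 0.0868
```

Emit:
jog_arm(
  moves=[
    [8.7, -4.4, 3.6, 3.8, 0, 0, 0],
    [8.7, -4.4, 3.6, 3.8, 0, 0, 0],
    [8.7, -4.4, 3.6, 3.8, 0, 0, 0],
    [8.7, -4.4, 3.6, 3.8, 0, 0, 0],
  ],
)

```text
time_s: 2.57
tool_pos: [0.4705, -0.1078, 0.1992]
tool_rot: [-179.8, 0.5, 53.4]
force: [-0.2, 0.6, -0.7]
grip_width: 0.087
```

Run:
```python
from h import *
shot('wrist','w1'); print(get_obs()['tool_pos'],get_obs()['tool_rot'])
```

```text
[ 0.47140064 -0.10616382  0.20003404] [-179.82109582    0.40183042   53.54831851]
```

View pics/w1.png

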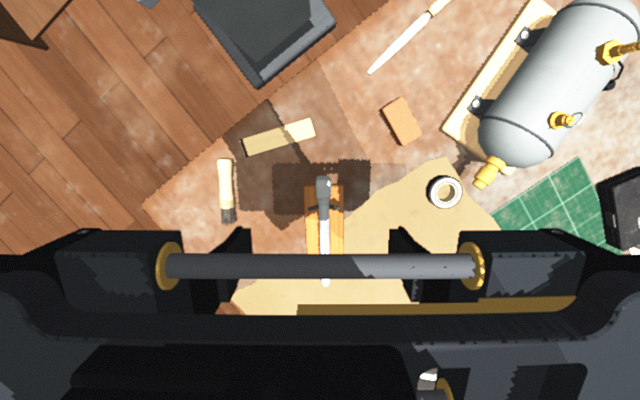

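Run:
```python
from h import *
im=np.load('pics/w1.npy'); save(im,'w1c',(285,165,365,300),5.5)
save(im,'w1d',(520,20,640,140),6)
```

```text
(no output)
```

View pics/w1c.png

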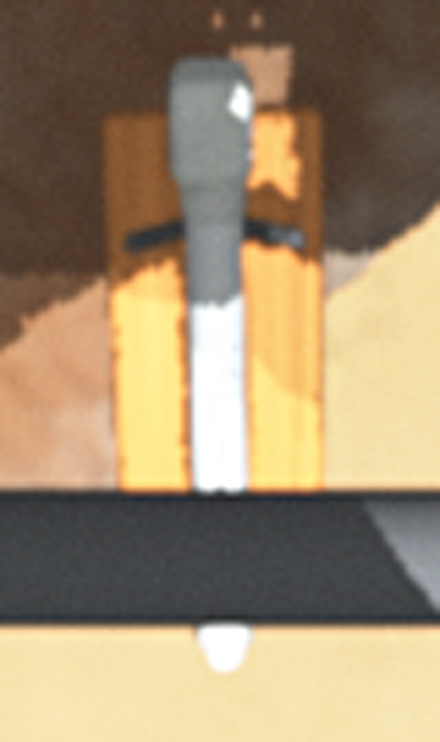

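View pics/w1d.png

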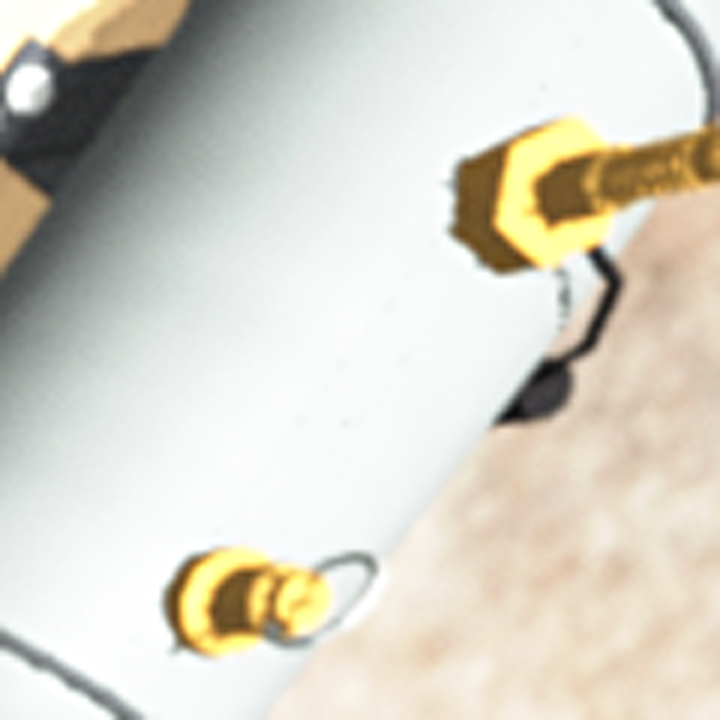

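Run:
```python
from h import *
import pickle
p=pickle.load(open('pics/w1.pkl','rb'));f=lambda x:np.round(x,4)
c=lambda u,v:(u/5.5+285,v/5.5+165)
h=at_z(p,*c(211,121),.066)
a=at_z(p,*c(213.5,220),.056);b=at_z(p,*c(223,640),.056)
print(f(h),f(a),f(b),np.degrees(np.arctan2(*(b-a)[1::-1])),np.degrees(np.arctan2(*(b-h)[1::-1])),np.linalg.norm((b-h)[:2]))
# image proj check of predicted
print(f(at_z(p,*(c(172,121)),.066)),f(at_z(p,*(c(250,121)),.066)))
d=lambda u,v:(u/6+520,v/6+20)
print('boss',f(at_z(p,*d(560,195),.112)),'relief',f(at_z(p,*d(300,600),.122)))
print(p['extrinsics'][:3,3])
```

```text
[ 0.4717 -0.1032  0.066 ] [ 0.492  -0.1175  0.056 ] [ 0.5791 -0.1789  0.056 ] -35.17342141918529 -35.1533778196798 0.13144543339109543
[ 0.4667 -0.1099  0.066 ] [ 0.4766 -0.0965  0.066 ]
boss [0.5211 0.1981 0.112 ] relief [0.5475 0.1283 0.122 ]
[ 0.41542007 -0.06330053  0.38326329]
```

Emit:
jog_arm(
  moves=[
    [6, 0.2, -0.1, 12, 0, 0, -0.022],
    [6, 0.2, -0.1, 12, 0, 0, -0.022],
    [6, 0.2, -0.1, 12, 0, 0, -0.022],
    [6, 0.2, -0.1, 12, 0, 0, -0.022],
    [6, 0.2, -0.1, 16.7, 0, 0, -0.022],
    [6, 0.2, -0.1, 16.7, 0, 0, -0.022],
    [6, 0.2, -0.1, 16.7, 0, 0, -0.022],
  ],
)

```text
time_s: 3.2
tool_pos: [0.47, -0.1036, 0.033]
tool_rot: [-179.7, 0.5, 54.9]
force: [0.1, -0.3, 0.9]
grip_width: 0.0612
```

Run:
```python
from h import *
shot('wrist','w2'); shot('scene','s2',(290,220,450,330),4); print(get_obs()['tool_pos'],get_obs()['tool_rot'])
```

```text
[ 0.47253852 -0.10428803  0.03531044] [-179.94012731    0.30915253   54.86037875]
```

View pics/w2.png

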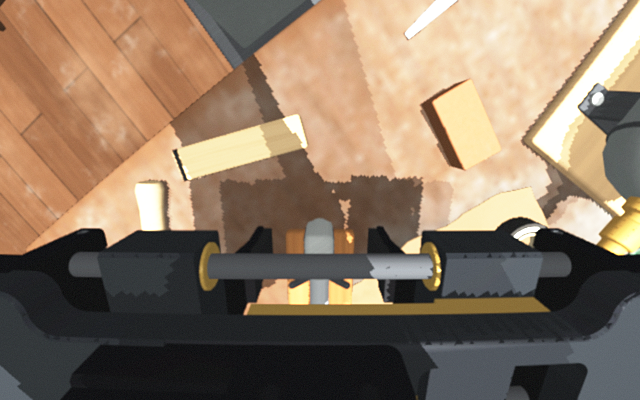

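View pics/s2.png

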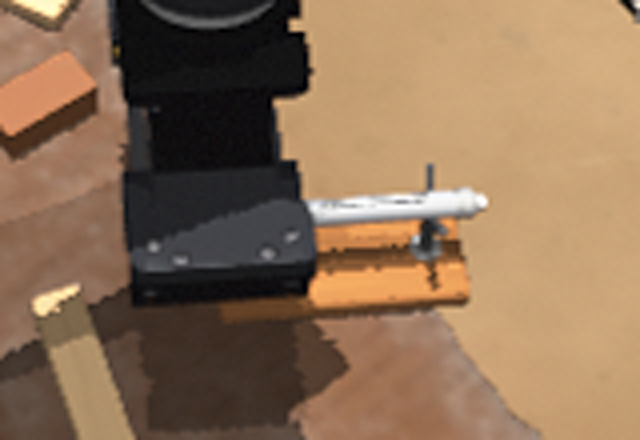

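The head is centred between the fingers: head at u≈320, fingers at 258 and 382. Closing now.

Emit:
jog_arm(
  moves=[
    [0, 0, 0, 0, 0, 0, 0],
    [0, 0, 0, 0, 0, 0, 0],
    [0, 0, 0, 0, 0, 0, 0],
    [0, 0, 0, 0, 0, 0, 0],
    [0, 0, 0, 0, 0, 0, 0],
    [0, 0, 0, 0, 0, 0, 0],
    [0, 0, 0, 0, 0, 0, 0],
    [0, 0, 0, 0, 0, 0, 0],
  ],
  squeeze=55,
)

```text
time_s: 3.97
tool_pos: [0.4723, -0.1046, 0.0352]
tool_rot: [-179.9, 0.3, 54.9]
force: [-0.9, -0.2, 0.7]
grip_width: 0.0173
```

Run:
```python
from h import *
r=[]
for i in range(4):
    shot('wrist','w3'); o=get_obs(); r.append(np.r_[o['tool_pos']*1 if hasattr(o['tool_pos'],'shape') else np.array(o['tool_pos']),o['tool_rot'],o['force']])
print(np.round(r,4).tolist(),np.round(np.mean(r,0),4),o['grip_width'])
shot('scene','s3',(290,220,450,330),4)
```

```text
[[0.4722, -0.1047, 0.0352, -179.9255, 0.3483, 54.8428, -1.1204, -0.7762, 0.7569], [0.4722, -0.1047, 0.0352, -179.925, 0.3452, 54.8362, -0.8643, -1.4675, 0.6454], [0.4722, -0.1046, 0.0352, -179.9229, 0.346, 54.8409, -0.8709, -1.5215, 0.3918], [0.4722, -0.1046, 0.0352, -179.9241, 0.3431, 54.8391, -0.098, -1.174, 0.7406]] [ 4.722000e-01 -1.047000e-01  3.520000e-02 -1.799244e+02  3.456000e-01
  5.483970e+01 -7.384000e-01 -1.234800e+00  6.337000e-01] 0.01707455838473912
```

View pics/s3.png

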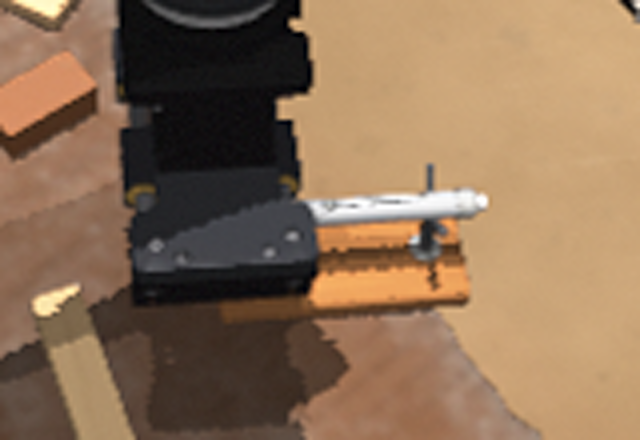

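Emit:
jog_arm(
  moves=[
    [0, 0, 0, -3, 0, 0, 0],
    [0, 0, 0, -6, 0, 0, 0],
    [0, 0, 0, -10, 0, 0, 0],
    [0, 0, 0, -14, 0, 0, 0],
    [0, 0, 0, -18, 0, 0, 0],
    [0, 3, -1.5, -18, 0, 0, 0],
    [0, 6.5, -3.2, -18, 0, 0, 0],
    [0, 10, -5, -18, 0, 0, 0],
    [0, 13.5, -6.7, -18, 0, 0, 0],
    [0, 17, -8.4, -18, 0, 0, 0],
    [0, 20, -10, -18, 0, 0, 0],
    [0, 23, -11.5, -18, 0, 0, 0],
  ],
)

```text
time_s: 5.22
tool_pos: [0.5109, 0.153, 0.2135]
tool_rot: [-179.9, 0.3, 54.9]
force: [1.0, -0.1, -0.6]
grip_width: 0.0169
```

Emit:
jog_arm(
  moves=[
    [0, 2, -1, 0, 0, 0, 0],
    [0, 3.5, -1.7, 0, 0, 0, 0],
    [0, 3.5, -1.7, 0, 0, 0, 0],
    [0, 3.5, -1.7, 0, 0, 0, 0],
  ],
)

```text
time_s: 5.55
tool_pos: [0.517, 0.1915, 0.2128]
tool_rot: [-179.9, 0.4, 55.0]
force: [-0.4, -1.4, -1.6]
grip_width: 0.0175
```

Run:
```python
from h import *
shot('wrist','w4'); shot('scene','s4',(180,60,380,260),3); shot('top','t4',(180,140,320,260),5); o=get_obs();print(o['tool_pos'],o['tool_rot'],o['force'],o['grip_width'])
```

```text
[0.51749979 0.18928477 0.21347046] [-179.89226983    0.36374277   54.74963169] [ 0.18672593 -0.19797861 -0.95842258] 0.017255838806366663
```

View pics/w4.png

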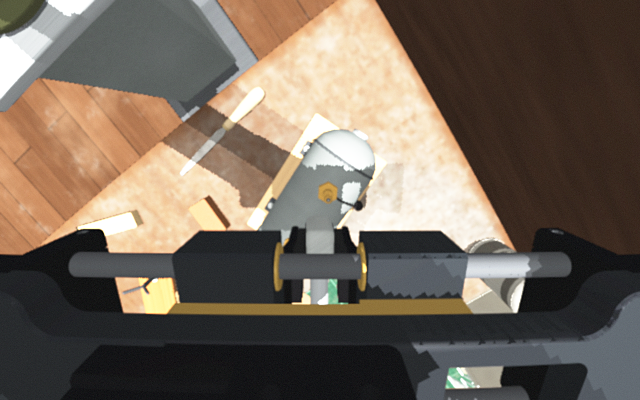

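View pics/s4.png

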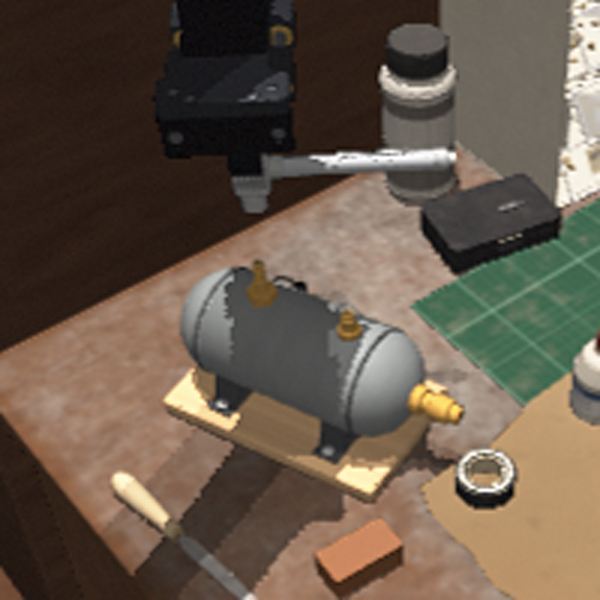

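Run:
```python
from h import *
im=np.load('pics/w4.npy'); save(im,'w4c',(290,165,370,265),7)
im=np.load('pics/s4.npy'); save(im,'s4c',(240,100,300,170),8)
```

```text
(no output)
```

View pics/w4c.png

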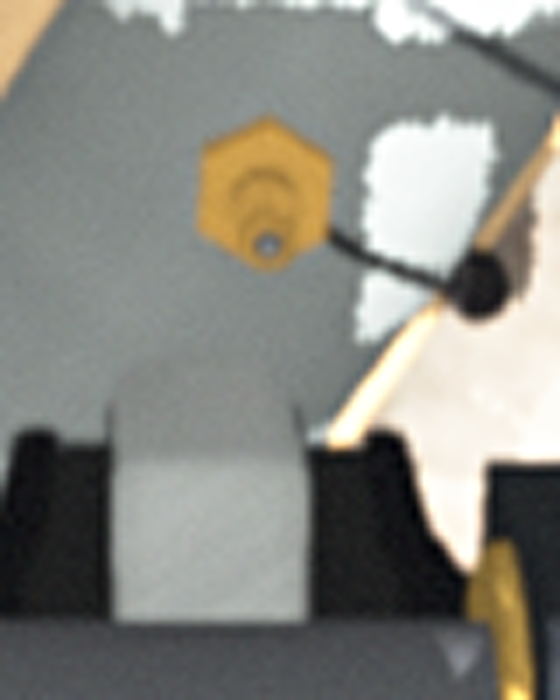

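View pics/s4c.png

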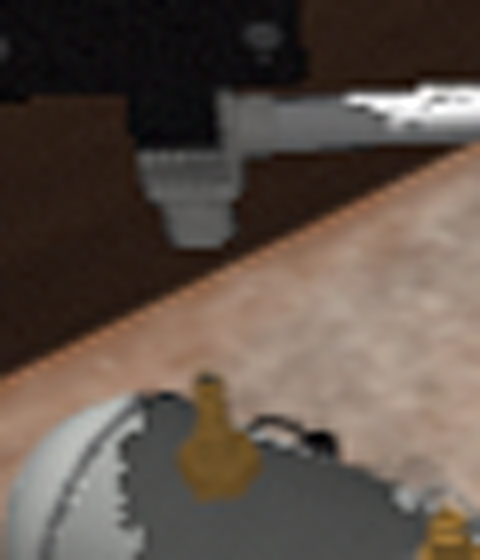

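View pics/t4.png

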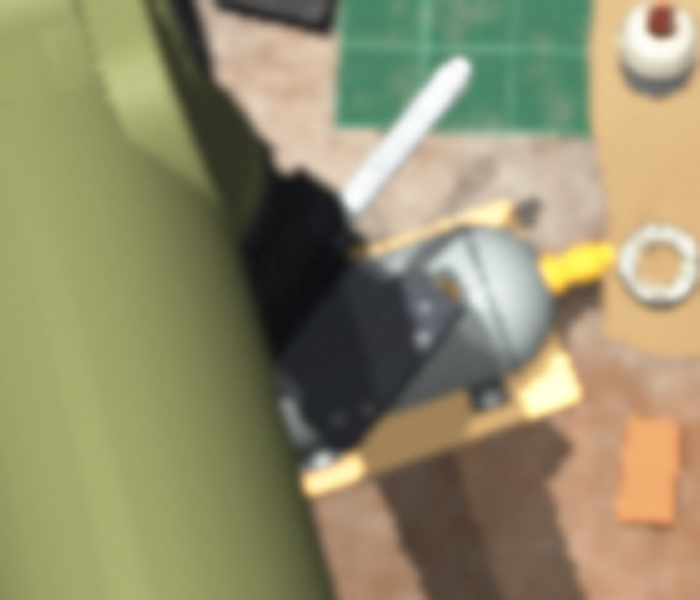

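Wrist: boss centre (328,192.9), stem rim (328.1,199.7). Scene: rim (266,147.5), nozzle mouth (265.5,130), gauge still level and the rod in.

Run:
```python
from h import *
import pickle
w=pickle.load(open('pics/w4.pkl','rb'));s=pickle.load(open('pics/s4.pkl','rb'));t=pickle.load(open('pics/top0.pkl','rb'));f=lambda x:np.round(x,4)
o=get_obs();tcp=np.array(o['tool_pos']);print(f(tcp))
print('boss w',f(at_z(w,328,192.9,.112)),'s',f(at_z(s,267.3,157.3,.112)))
rw,rs,rt=ray(w,328.1,199.7),ray(s,266,147.5),ray(t,239.4,208)
print('rim',f(tri([rw,rs])),f(tri([rw,rs,rt])))
for z in(.132,.136,.14,.144,.148):print(z,f(at_z(w,328.1,199.7,z)),f(at_z(s,266,147.5,z)))
m=tcp-[0,0,.0152];print('mouth pred',f(m),proj(s,m),'seen',(265.4,130.2),f(at_z(s,265.4,130.2,m[2])))
x=np.array([.5772,.8166,0]);y=np.array([.8166,-.5772,0])
for c in(-1,1): print('head top front corner',proj(w,m+[0,0,.046]-.012*y+c*.009*x),'seen',((209+c*97)/7+290,455/7+165))
```

```text
[0.5175 0.1893 0.2135]
boss w [0.5205 0.2003 0.112 ] s [0.517  0.1929 0.112 ]
rim [0.5211 0.1992 0.1343] [0.5187 0.1963 0.1355]
0.132 [0.5221 0.1988 0.132 ] [0.5219 0.2015 0.132 ]
0.136 [0.5211 0.1993 0.136 ] [0.5198 0.1976 0.136 ]
0.14 [0.5202 0.1999 0.14  ] [0.5176 0.1937 0.14  ]
0.144 [0.5193 0.2004 0.144 ] [0.5155 0.1897 0.144 ]
0.148 [0.5183 0.201  0.148 ] [0.5133 0.1858 0.148 ]
mouth pred [0.5175 0.1893 0.1983] [264.1557572  127.42520677] seen (265.4, 130.2) [0.5146 0.1805 0.1983]
head top front corner [299.64223976 231.89633775] seen (306.0, 230.0)
head top front corner [330.02163803 232.09015846] seen (333.7142857142857, 230.0)
```

Run:
```python
from h import *
f=lambda x:np.round(x,4)
o0=get_obs();p=shot('wrist','w5');o1=get_obs();q=shot('scene','s5');o2=get_obs()
for o in(o0,o1,o2):print(f(o['tool_pos']),f(o['tool_rot']),f(o['force']))
a=lambda im,c,k: cv2.resize(im[c[1]:c[3],c[0]:c[2]],None,fx=k,fy=k,interpolation=cv2.INTER_CUBIC)
cv2.imwrite('pics/c5.png',np.hstack([a(np.load('pics/w5.npy'),(300,175,350,245),8),a(np.load('pics/s5.npy'),(245,100,295,170),8)]))
```

```text
[0.5175 0.1893 0.2135] [-179.8923    0.3637   54.7496] [ 0.1867 -0.198  -0.9584]
[0.5175 0.1894 0.2136] [-179.8878    0.3398   54.7478] [ 0.5559  0.209  -0.475 ]
[0.5175 0.1897 0.2137] [-179.883     0.3274   54.7649] [ 0.066  -0.2371 -1.8239]
```

View pics/c5.png

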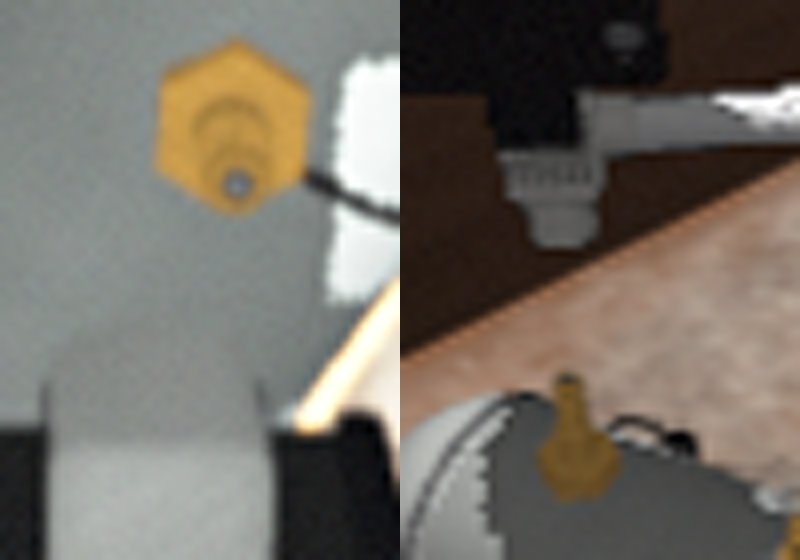

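Run:
```python
from h import *
import pickle
from scipy.spatial.transform import Rotation as R
f=lambda x:np.round(x,4)
w=pickle.load(open('pics/w5.pkl','rb'));s=pickle.load(open('pics/s5.pkl','rb'))
E=np.array(w['extrinsics']);tcp=np.array([.5175,.1894,.2136]);T=R.from_euler('xyz',[-179.89,.34,54.75],degrees=True).as_matrix()
print('cam in tool',f(T.T@(E[:3,3]-tcp)),f(T.T@E[:3,:3]).tolist())
x,y=T[:,0],T[:,1]
m=tcp-[0,0,.0152]
for c in(-1,1): print('pred',f(proj(w,m+[0,0,.046]-.012*y+c*.009*x)),'seen',((159+c*111)/8+300,230))
for c in(-1,1): print('scene nozzle bottom pred',f(proj(s,m+c*.0085*np.array([.769,-.639,0]))))
print('seen', (527-400)/8+245,(600-400)/8+245, 'bottom row',100+248/8)
```

```text
cam in tool [ 0.0013 -0.0714 -0.1836] [[1.0, 0.0004, 0.0011], [0.0007, -0.9648, -0.2628], [0.0009, 0.2628, -0.9648]]
pred [302.2922 229.003 ] seen (306.0, 230)
pred [332.6803 228.9955] seen (333.75, 230)
scene nozzle bottom pred [259.9505 127.3354]
scene nozzle bottom pred [268.2841 127.3599]
seen 260.875 270.0 bottom row 131.0
```

Run:
```python
from h import *
import pickle,copy
f=lambda x:np.round(x,4)
w=pickle.load(open('pics/w5.pkl','rb'));s=pickle.load(open('pics/s5.pkl','rb'))
x=np.array([.577,.8167,0]);y=np.array([.8167,-.577,0])
w=copy.deepcopy(w);w['extrinsics']=np.array(w['extrinsics']);w['extrinsics'][:3,3]-=.0013*x
print('boss w',f(at_z(w,329.4,191,.112)),' s',f(at_z(s,(580-400)/8+245-1.3,100+455/8-.5,.112)))
rw,rs=ray(w,329.75,197.9),ray(s,264.6,147.0)
r=tri([rw,rs]);print('rim',f(r),proj(w,r),proj(s,r))
for z in(.132,.136,.14,.144):print(z,f(at_z(w,329.75,197.9,z)),f(at_z(s,264.6,147.0,z)))
```

```text
boss w [0.5197 0.1994 0.112 ]  s [0.5168 0.1969 0.112 ]
rim [0.5188 0.199  0.1378] [329.29804769 196.60195682] [265.155782   146.71892311]
0.132 [0.5215 0.1979 0.132 ] [0.5205 0.2047 0.132 ]
0.136 [0.5206 0.1984 0.136 ] [0.5184 0.2008 0.136 ]
0.14 [0.5196 0.1989 0.14  ] [0.5162 0.1969 0.14  ]
0.144 [0.5187 0.1994 0.144 ] [0.5141 0.193  0.144 ]
```

Emit:
jog_arm(
  moves=[
    [0, 0.85, -0.4, 1, 0, 0, 0],
    [0, 0.85, -0.4, 2, 0, 0, 0],
    [0, 0.85, -0.4, 3.2, 0, 0, 0],
    [0, 0.85, -0.4, 4.2, 0, 0, 0],
    [0, 0.85, -0.4, 4.2, 0, 0, 0],
    [0, 0.85, -0.4, 4.2, 0, 0, 0],
    [0, 0.85, -0.4, 4.2, 0, 0, 0],
    [0, 0.85, -0.4, 4.2, 0, 0, 0],
  ],
)

```text
time_s: 6.47
tool_pos: [0.5193, 0.1989, 0.1722]
tool_rot: [-179.9, 0.3, 54.8]
force: [-0.0, -0.9, -0.9]
grip_width: 0.017
```

Run:
```python
from h import *
f=lambda x:np.round(x,4)
o0=get_obs();p=shot('wrist','w6');o1=get_obs();q=shot('scene','s6');o2=get_obs()
for o in(o0,o1,o2):print(f(o['tool_pos']),f(o['tool_rot']),f(o['force']))
a=lambda im,c,k: cv2.resize(im[c[1]:c[3],c[0]:c[2]],None,fx=k,fy=k,interpolation=cv2.INTER_CUBIC)
cv2.imwrite('pics/c6.png',np.hstack([a(np.load('pics/w6.npy'),(295,175,345,245),8),a(np.load('pics/s6.npy'),(245,105,295,175),8)]))
```

```text
[0.5193 0.1989 0.1722] [-179.9125    0.273    54.7571] [-0.0202 -0.9031 -0.8627]
[0.5193 0.199  0.1723] [-179.9144    0.2639   54.7609] [-0.5008 -0.194  -0.6331]
[0.5193 0.199  0.1723] [-179.914     0.2633   54.7634] [ 0.1345  0.3846 -1.005 ]
```

View pics/c6.png

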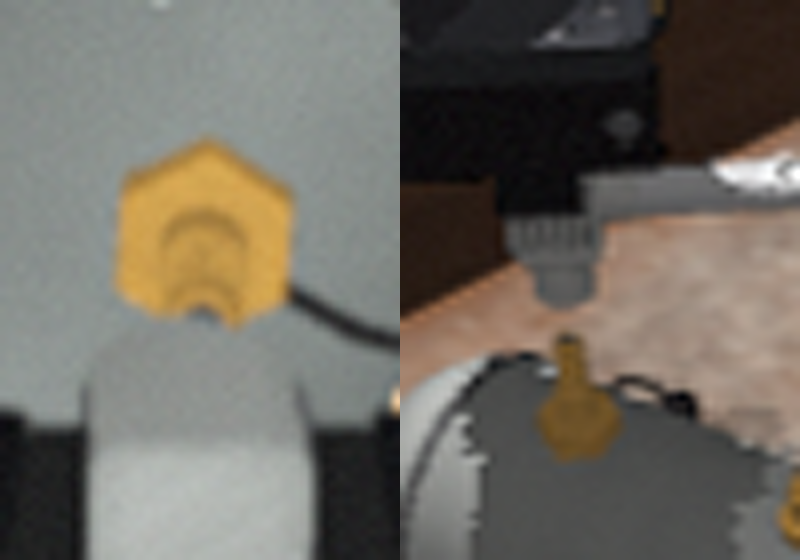

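Run:
```python
from h import *
import pickle
s=pickle.load(open('pics/s6.pkl','rb'));w=pickle.load(open('pics/w6.pkl','rb'))
t=np.array([.5193,.199,.1723])
for z in(.1571,.148,.144,.14,.136):print(z,proj(s,[t[0],t[1],z])*8-[245*8-400,105*8])
for d in np.array([[0,0],[.8167,-.577]])*.001:print((proj(w,[t[0]+d[0],t[1]+d[1],.112])-[295,175])*8,(proj(w,[t[0]+d[0],t[1]+d[1],.14])-[295,175])*8)
```

```text
0.1571 [555.05040992 278.86398924]
0.148 [558.71496416 304.61649856]
0.144 [560.30945883 315.82036211]
0.14 [561.89412956 326.95436556]
0.136 [563.46906564 338.01915196]
[190.3679846  243.28070166] [188.14301357 319.23606844]
[190.38101033 251.59710976] [188.16026307 328.45072487]
```

Emit:
jog_arm(
  moves=[
    [0, 0.07, -0.16, 0, 0, 0, 0],
    [0, 0.07, -0.16, 0.5, 0, 0, 0],
    [0, 0.07, -0.16, 1, 0, 0, 0],
    [0, 0.07, -0.16, 1.5, 0, 0, 0],
    [0, 0.07, -0.16, 1.8, 0, 0, 0],
    [0, 0.07, -0.16, 1.8, 0, 0, 0],
    [0, 0.07, -0.16, 1.8, 0, 0, 0],
  ],
)

```text
time_s: 7.15
tool_pos: [0.5181, 0.2003, 0.1538]
tool_rot: [-179.9, 0.3, 54.8]
force: [0.1, -0.3, -1.0]
grip_width: 0.0172
```

Run:
```python
from h import *
f=lambda x:np.round(x,4)
o0=get_obs();p=shot('wrist','w7');o1=get_obs();q=shot('scene','s7');o2=get_obs()
for o in(o0,o1,o2):print(f(o['tool_pos']),f(o['tool_rot']),f(o['force']))
a=lambda im,c,k: cv2.resize(im[c[1]:c[3],c[0]:c[2]],None,fx=k,fy=k,interpolation=cv2.INTER_CUBIC)
cv2.imwrite('pics/c7.png',np.hstack([a(np.load('pics/w7.npy'),(295,175,345,245),8),a(np.load('pics/s7.npy'),(245,105,295,175),8)]))
```

```text
[0.5181 0.2003 0.1538] [-179.8972    0.3095   54.7616] [ 0.0861 -0.2692 -1.0282]
[0.5183 0.2003 0.1542] [-179.9083    0.276    54.7566] [-0.4971 -0.5269  0.066 ]
[0.5184 0.2004 0.1544] [-179.9181    0.2558   54.7595] [ 1.0918 -0.8225 -1.3216]
```

View pics/c7.png

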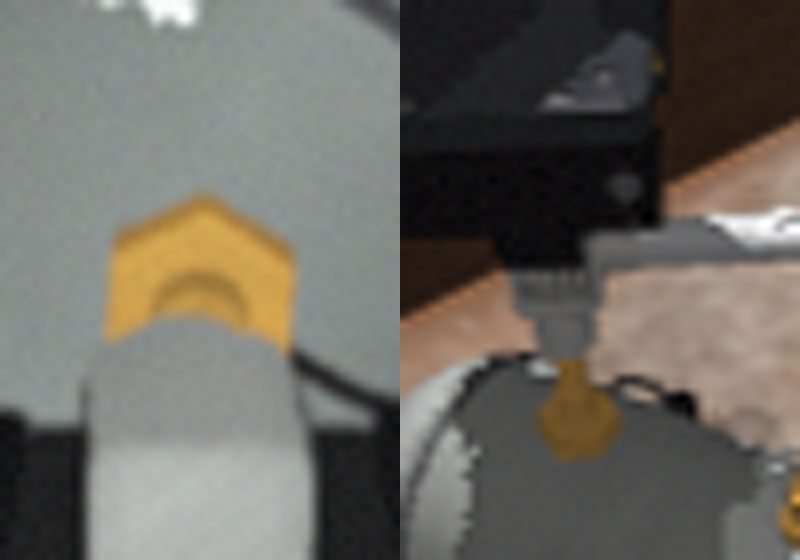

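The mouth is centred over the rim (scene: nozzle u≈567, rim u≈568; wrist: boss 203, head 201). Descending slowly until contact.

Emit:
jog_arm(
  moves=[
    [0, 0, 0, 0.2, 0, 0, 0],
    [0, 0, 0, 0.4, 0, 0, 0],
    [0, 0, 0, 0.5, 0, 0, 0],
    [0, 0, 0, 0.6, 0, 0, 0],
    [0, 0, 0, 0.6, 0, 0, 0],
  ],
)

```text
time_s: 7.67
tool_pos: [0.5186, 0.2004, 0.1488]
tool_rot: [-179.9, 0.2, 54.8]
force: [-0.3, 0.3, 2.3]
grip_width: 0.0171
```

Emit:
jog_arm(
  moves=[
    [0, 0, 0, 0.15, 0, 0, 0],
    [0, 0, 0, 0.3, 0, 0, 0],
    [0, 0, 0, 0.4, 0, 0, 0],
    [0, 0, 0, 0.4, 0, 0, 0],
  ],
)

```text
time_s: 8.0
tool_pos: [0.5187, 0.2003, 0.1454]
tool_rot: [-179.9, 0.2, 54.7]
force: [-1.5, 0.5, 5.9]
grip_width: 0.017
```

Run:
```python
from h import *
f=lambda x:np.round(x,4)
for i in range(3):
    q=shot('scene','s8');o=get_obs();print(f(o['tool_pos']),f(o['tool_rot']),f(o['force']),f(o['wrist_torque']))
save(np.load('pics/s8.npy'),'s8',(230,80,350,180),6)
```

```text
[0.5188 0.2003 0.1455] [-179.9367    0.2067   54.7474] [-2.4736 -0.7237  6.7048] [-0.2612  0.6019 -0.0187]
[0.5187 0.2003 0.1455] [-179.9372    0.2086   54.7485] [-1.8993 -1.0386  6.8884] [-0.273   0.6327  0.0058]
[0.5188 0.2004 0.1455] [-179.937     0.2032   54.75  ] [-3.3098 -0.8175  5.8363] [-0.3114  0.6169  0.0054]
```

View pics/s8.png

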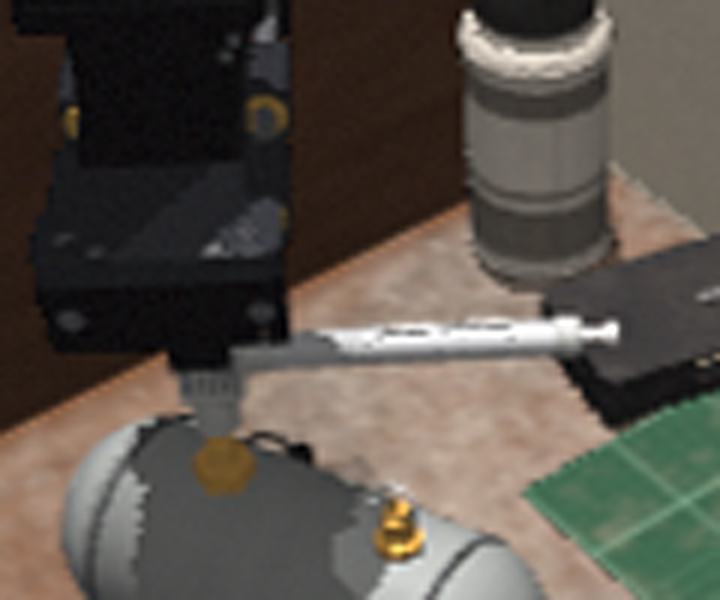

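Emit:
jog_arm(
  moves=[
    [0, -0.04, -0.03, 0.1, 0, 0, 0],
    [0, -0.04, -0.03, 0.2, 0, 0, 0],
    [0, -0.04, -0.03, 0.3, 0, 0, 0],
    [0, -0.04, -0.03, 0.3, 0, 0, 0],
    [0, -0.04, -0.03, 0.3, 0, 0, 0],
  ],
)

```text
time_s: 8.57
tool_pos: [0.5187, 0.2003, 0.1437]
tool_rot: [-180.0, 0.1, 54.7]
force: [-2.0, -0.9, 7.6]
grip_width: 0.017
```

Emit:
jog_arm(
  moves=[
    [0, -0.08, -0.06, 0.2, 0, 0, 0],
    [0, -0.08, -0.06, 0.3, 0, 0, 0],
    [0, -0.08, -0.06, 0.4, 0, 0, 0],
    [0, -0.08, -0.06, 0.4, 0, 0, 0],
    [0, -0.08, -0.06, 0.4, 0, 0, 0],
  ],
)

```text
time_s: 8.98
tool_pos: [0.5186, 0.2002, 0.1416]
tool_rot: [180.0, 0.0, 54.7]
force: [-2.6, -1.1, 9.8]
grip_width: 0.0171
```

Run:
```python
from h import *
f=lambda x:np.round(x,4)
for i in range(4):
    q=shot('scene','s9');o=get_obs();print(f(o['tool_pos']),f(o['tool_rot']),f(o['force']),f(o['wrist_torque']))
save(np.load('pics/s9.npy'),'s9',(230,80,350,180),6)
```

```text
[0.5186 0.2002 0.1416] [1.799792e+02 8.700000e-03 5.473580e+01] [-2.541  -1.3597  9.9874] [-0.2945  0.5992  0.0163]
[0.5186 0.2002 0.1416] [1.799772e+02 5.400000e-03 5.473500e+01] [-2.1726 -1.0069  9.9524] [-0.302   0.5919 -0.0006]
[0.5186 0.2002 0.1416] [1.799801e+02 1.140000e-02 5.473580e+01] [-2.3595 -0.9292  9.9267] [-0.3397  0.5924 -0.0439]
[0.5186 0.2002 0.1416] [1.799789e+02 7.800000e-03 5.474110e+01] [-2.3231 -1.2557  9.2572] [-0.3089  0.6035 -0.029 ]
```

View pics/s9.png

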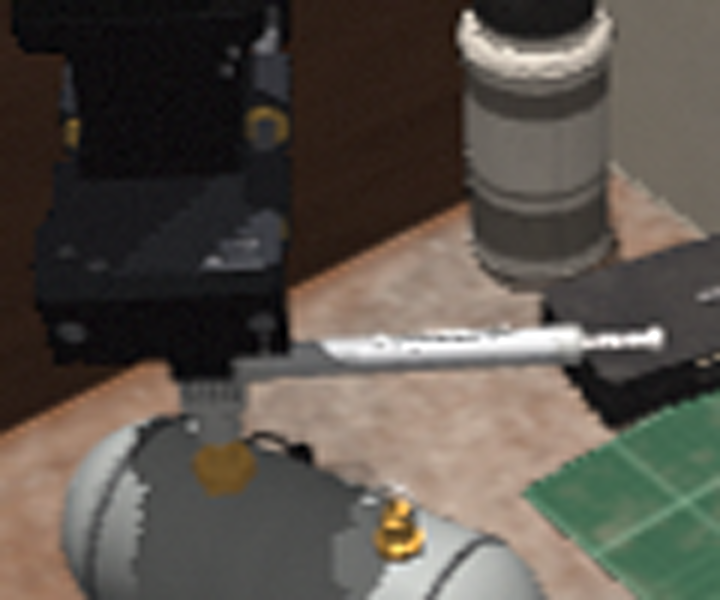

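Emit:
jog_arm(
  moves=[
    [0, -0.08, -0.06, 0.22, 0.005, -0.003, 0],
    [0, -0.08, -0.06, 0.26, 0.005, -0.003, 0],
    [0, -0.08, -0.06, 0.3, 0.005, -0.003, 0],
    [0, -0.08, -0.06, 0.33, 0.005, -0.003, 0],
    [0, -0.08, -0.06, 0.33, 0.005, -0.003, 0],
    [0, -0.08, -0.06, 0.33, 0.005, -0.003, 0],
  ],
)

```text
time_s: 9.68
tool_pos: [0.5188, 0.2002, 0.1413]
tool_rot: [-179.8, 0.0, 54.7]
force: [-4.3, -1.5, 15.5]
grip_width: 0.0171
```

Run:
```python
from h import *
f=lambda x:np.round(x,4)
for i in range(6):
    viewer.read_camera('scene');o=get_obs();print(f(o['tool_pos']),f(o['tool_rot']),f(o['force']))
```

```text
[0.5188 0.2002 0.1413] [-1.798006e+02  2.700000e-03  5.472700e+01] [-4.029  -1.6578 15.994 ]
[0.5188 0.2003 0.1413] [-1.797985e+02  3.200000e-03  5.472490e+01] [-3.7965 -1.973  15.8471]
[0.5188 0.2003 0.1413] [-1.797995e+02  3.000000e-03  5.473030e+01] [-4.1782 -2.3647 15.6525]
[0.5188 0.2002 0.1414] [-1.79799e+02  1.60000e-03  5.47229e+01] [-3.8022 -2.6857 15.8623]
[0.5188 0.2002 0.1413] [-1.797972e+02  6.500000e-03  5.472520e+01] [-3.9032 -0.6419 15.7868]
[0.5188 0.2003 0.1413] [-1.79798e+02  7.20000e-03  5.47308e+01] [-3.5954 -2.0795 15.3569]
```

Emit:
jog_arm(
  moves=[
    [0, -0.14, -0.14, 0.3, 0, 0, 0],
    [0, -0.14, -0.14, 0.33, 0, 0, 0],
    [0, -0.14, -0.14, 0.34, 0, 0, 0],
    [0, -0.14, -0.14, 0.34, 0, 0, 0],
    [0, -0.14, -0.14, 0.34, 0, 0, 0],
  ],
)

```text
time_s: 10.4
tool_pos: [0.5186, 0.2003, 0.1413]
tool_rot: [-179.9, -0.2, 54.7]
force: [-3.1, -2.1, 17.5]
grip_width: 0.0172
```

Run:
```python
from h import *
f=lambda x:np.round(x,4)
for i in range(12):
    shot('scene','s10') if i==11 else viewer.read_camera('scene');o=get_obs();print(f(o['time_s']),f(o['tool_pos']),f(o['tool_rot']),f(o['force']))
save(np.load('pics/s10.npy'),'s10',(230,80,350,180),6)
```

```text
10.45 [0.5187 0.2003 0.1413] [-179.9239   -0.2381   54.7127] [-2.9363 -2.4037 15.4889]
10.5 [0.5187 0.2003 0.1413] [-179.9229   -0.2358   54.7088] [-3.3738 -2.5618 15.7781]
10.55 [0.5187 0.2002 0.1413] [-179.9228   -0.2356   54.7064] [-3.4989 -1.9644 16.5968]
10.6 [0.5186 0.2003 0.1413] [-179.9213   -0.2333   54.7084] [-3.9534 -1.5549 16.7596]
10.65 [0.5186 0.2003 0.1413] [-179.9227   -0.2346   54.7099] [-2.3013 -1.8761 15.6771]
10.7 [0.5187 0.2003 0.1413] [-179.9219   -0.2356   54.7078] [-3.1524 -1.5029 15.8323]
10.75 [0.5187 0.2003 0.1413] [-179.9239   -0.2339   54.7093] [-2.8455 -1.959  16.2466]
10.8 [0.5186 0.2002 0.1413] [-179.9232   -0.2339   54.7093] [-2.7817 -3.0583 16.6614]
10.85 [0.5186 0.2003 0.1413] [-179.9216   -0.2349   54.7115] [-3.2104 -2.258  15.6465]
10.9 [0.5187 0.2003 0.1413] [-179.9232   -0.236    54.7108] [-3.1263 -1.9434 15.6922]
10.95 [0.5187 0.2003 0.1413] [-179.9223   -0.2348   54.7066] [-2.8014 -1.6947 16.4958]
11.0 [0.5187 0.2003 0.1413] [-179.9231   -0.236    54.7107] [-3.7979 -1.4008 16.672 ]
```

View pics/s10.png

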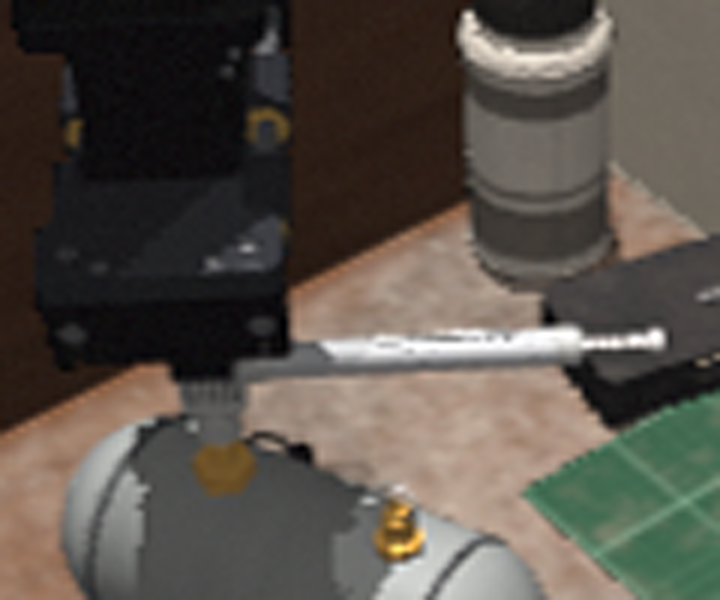

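Emit:
jog_arm(
  moves=[
    [0, -0.12, -0.12, 0.33, 0.005, -0.003, 0],
    [0, -0.12, -0.12, 0.35, 0.005, -0.003, 0],
    [0, -0.12, -0.12, 0.36, 0.005, -0.003, 0],
    [0, -0.12, -0.12, 0.36, 0.005, -0.003, 0],
    [0, -0.12, -0.12, 0.36, 0.005, -0.003, 0],
    [0, -0.12, -0.12, 0.36, 0.005, -0.003, 0],
    [0, -0.12, -0.12, 0.36, 0.005, -0.003, 0],
    [0, -0.12, -0.12, 0.36, 0.005, -0.003, 0],
    [0, -0.12, -0.12, 0.36, 0.005, -0.003, 0],
    [0, -0.12, -0.12, 0.36, 0.005, -0.003, 0],
    [0, -0.12, -0.12, 0.36, 0.005, -0.003, 0],
    [0, -0.12, -0.12, 0.36, 0.005, -0.003, 0],
  ],
)

```text
time_s: 12.0
tool_pos: [0.5187, 0.2003, 0.1413]
tool_rot: [-179.8, -0.3, 54.7]
force: [-3.7, -2.4, 17.0]
grip_width: 0.0173
```

Run:
```python
from h import *
f=lambda x:np.round(x,4)
for i in range(6):
    shot('scene','s11') if i==5 else viewer.read_camera('scene');o=get_obs();print(f(o['time_s']),f(o['tool_pos']),f(o['tool_rot']),f(o['force']))
a=lambda n,c: cv2.resize(np.load(f'pics/{n}.npy')[c[1]:c[3],c[0]:c[2]],None,fx=10,fy=10,interpolation=cv2.INTER_CUBIC)
cv2.imwrite('pics/c11.png',np.vstack([a(n,(310,125,350,145)) for n in('s9','s11')]))
```

```text
12.05 [0.5187 0.2003 0.1413] [-179.7524   -0.2966   54.6891] [-3.4475 -2.3023 16.4083]
12.1 [0.5187 0.2003 0.1413] [-179.7532   -0.2972   54.6894] [-2.9958 -1.7166 17.7144]
12.15 [0.5187 0.2003 0.1413] [-179.7527   -0.2958   54.6859] [-3.9652 -1.3574 17.1661]
12.2 [0.5187 0.2003 0.1413] [-179.7527   -0.2935   54.6881] [-4.2675 -2.4931 16.7464]
12.25 [0.5187 0.2003 0.1413] [-179.7525   -0.2929   54.6916] [-3.1112 -2.4184 17.4056]
12.3 [0.5187 0.2003 0.1413] [-179.7541   -0.2999   54.6902] [-4.2752 -1.8005 17.1937]
```

View pics/c11.png

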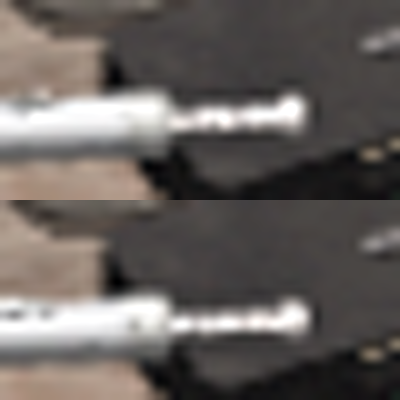

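Net push is about 18 N, held well over a second, and the rod's extension has stopped changing. Lifting off.

Emit:
jog_arm(
  moves=[
    [0, 0, 0, -0.5, 0, 0, 0],
    [0, 0, 0, -1, 0, 0, 0],
    [0, 0, 0, -1.6, 0, 0, 0],
    [0, 0, 0, -2.4, 0, 0, 0],
    [0, 0, 0, -3.4, 0, 0, 0],
    [0, 0, 0, -4.8, 0, 0, 0],
    [0, 0, 0, -6, 0, 0, 0],
    [0, 0, 0, -7.2, 0, 0, 0],
    [0, 0, 0, -7.2, 0, 0, 0],
    [0, 0, 0, -7.2, 0, 0, 0],
  ],
)

```text
time_s: 13.13
tool_pos: [0.5193, 0.2, 0.2141]
tool_rot: [-179.8, -0.4, 54.7]
force: [0.6, -0.1, -1.0]
grip_width: 0.0174
```

Run:
```python
from h import *
from scipy.spatial.transform import Rotation as R
f=lambda x:np.round(x,4)
for i in range(2): shot('scene','s12',(200,50,380,200),4);o=get_obs()
print(f(o['tool_pos']),f(o['tool_rot']),f(o['force']),o['grip_width'])
A=R.from_euler('xyz',o['tool_rot'],degrees=True);B=R.from_euler('xyz',[-179.924,.345,54.84],degrees=True)
print('shift cm',f(A.inv().apply(np.array([.4722,-.1047,.1652])-o['tool_pos'])*100),'turn',f((A.inv()*B).as_rotvec()))
```

```text
[0.5184 0.1997 0.2126] [-179.7252   -0.246    54.6915] [ 0.0778 -0.0585 -0.1738] 0.01698779377457757
shift cm [-27.5283  13.844    4.559 ] turn [-0.0035 -0.0103 -0.0026]
```

View pics/s12.png

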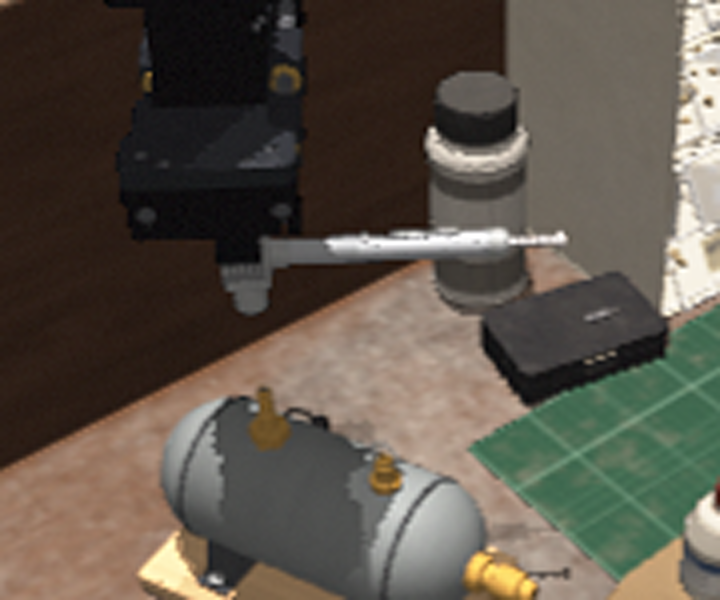

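Emit:
jog_arm(
  moves=[
    [0, -2, 1, 0, -0.003, -0.01, -0.003],
    [0, -5, 2.5, 0, -0.003, -0.01, -0.003],
    [0, -8, 4, 0, -0.003, -0.01, -0.003],
    [0, -11, 5.5, 0, -0.003, -0.01, -0.003],
    [0, -14, 7, 0, -0.003, -0.01, -0.003],
    [0, -17, 8.6, 1, -0.003, -0.01, -0.003],
    [0, -20, 10.1, 2, -0.003, -0.01, -0.003],
    [0, -23, 11.6, 3, -0.003, -0.01, -0.003],
    [0, -26, 13.1, 4, -0.003, -0.01, -0.003],
    [0, -27.5, 13.8, 4.6, -0.003, -0.01, -0.003],
    [0, -27.5, 13.8, 4.6, -0.003, -0.01, -0.003],
    [0, -27.5, 13.8, 4.6, -0.003, -0.01, -0.003],
  ],
)

```text
time_s: 14.23
tool_pos: [0.4709, -0.1049, 0.1638]
tool_rot: [-179.8, 0.4, 54.7]
force: [0.3, 0.4, -0.9]
grip_width: 0.0169
```

Run:
```python
from h import *
from scipy.spatial.transform import Rotation as R
f=lambda x:np.round(x,4)
for i in range(3): shot('scene','s13',(300,190,440,310),5);o=get_obs()
shot('wrist','w13');print(f(o['tool_pos']),f(o['tool_rot']),f(o['force']))
A=R.from_euler('xyz',o['tool_rot'],degrees=True);B=R.from_euler('xyz',[-179.924,.345,54.84],degrees=True)
print('shift cm',f(A.inv().apply(np.array([.4722,-.1047,.0352])-o['tool_pos'])*100),'turn',f((A.inv()*B).as_rotvec()))
save(np.load('pics/w13.npy'),'w13',(280,190,360,310),5)
```

```text
[ 0.4723 -0.1027  0.1648] [-179.8854    0.316    54.9968] [ 0.0462 -0.2937 -0.8241]
shift cm [-0.0993  0.1285 12.9593] turn [-0.0007 -0.0005  0.0027]
```

View pics/s13.png

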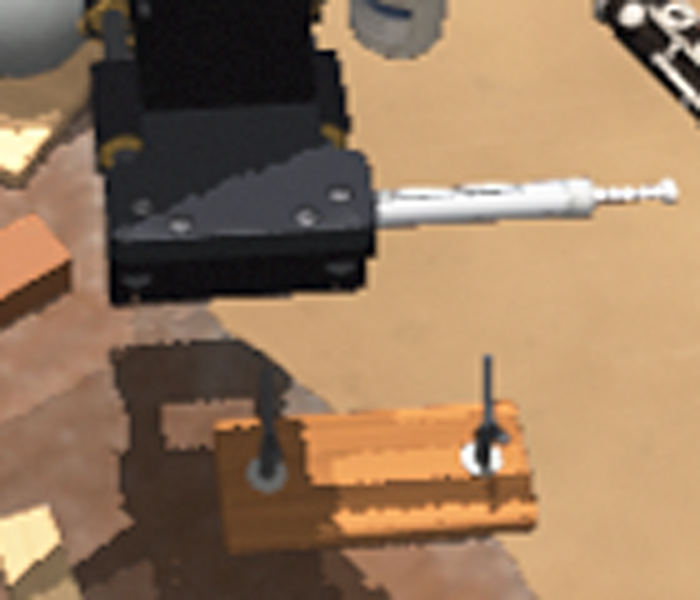

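View pics/w13.png

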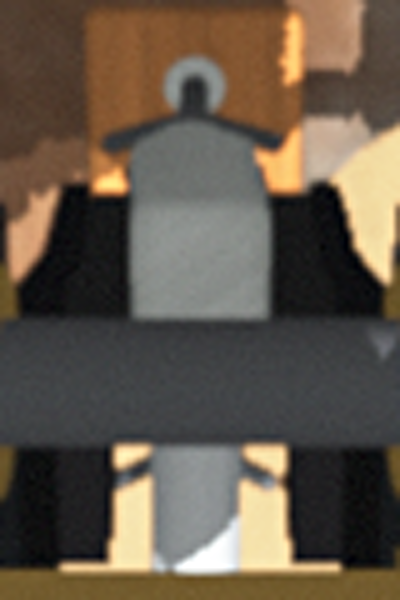

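Emit:
jog_arm(
  moves=[
    [0, -0.1, 0.13, 2, 0, 0, 0.003],
    [0, -0.1, 0.13, 4.5, 0, 0, 0.003],
    [0, -0.1, 0.13, 7, 0, 0, 0.003],
    [0, -0.1, 0.13, 9, 0, 0, 0.003],
    [0, -0.1, 0.13, 10.5, 0, 0, 0.003],
    [0, -0.1, 0.13, 11.5, 0, 0, 0.003],
    [0, -0.1, 0.13, 11.5, 0, 0, 0.003],
    [0, -0.1, 0.13, 11.5, 0, 0, 0.003],
  ],
)

```text
time_s: 15.1
tool_pos: [0.4726, -0.1042, 0.05]
tool_rot: [-179.9, 0.3, 54.9]
force: [0.7, 0.5, -0.1]
grip_width: 0.017
```

Run:
```python
from h import *
from scipy.spatial.transform import Rotation as R
f=lambda x:np.round(x,4)
for i in range(3): shot('scene','s14',(300,220,440,310),5);o=get_obs()
print(f(o['tool_pos']),f(o['tool_rot']),f(o['force']))
A=R.from_euler('xyz',o['tool_rot'],degrees=True);B=R.from_euler('xyz',[-179.924,.345,54.84],degrees=True)
print('shift cm',f(A.inv().apply(np.array([.4722,-.1047,.0352])-o['tool_pos'])*100),'turn',f((A.inv()*B).as_rotvec()))
```

```text
[ 0.4736 -0.1046  0.0511] [179.9977   0.24    54.8613] [-0.1938 -0.0589 -1.1214]
shift cm [-0.0763 -0.1071  1.5874] turn [ 0.0014 -0.0018  0.0004]
```

View pics/s14.png

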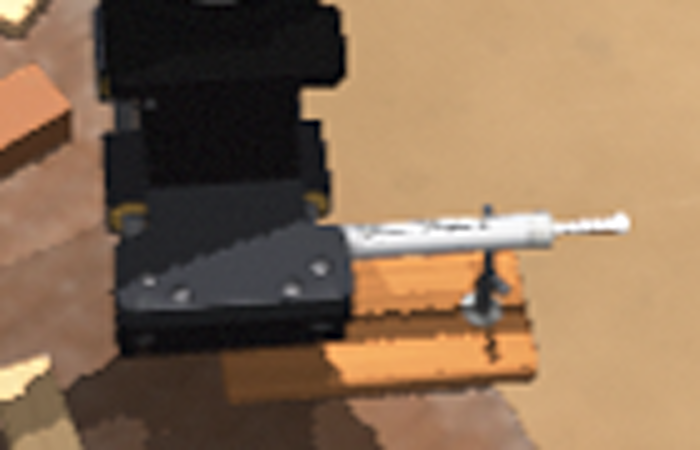

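Emit:
jog_arm(
  moves=[
    [0, -0.08, -0.1, 0.4, 0.001, -0.002, 0],
    [0, -0.08, -0.1, 0.8, 0.001, -0.002, 0],
    [0, -0.08, -0.1, 1.1, 0.001, -0.002, 0],
    [0, -0.08, -0.1, 1.35, 0.001, -0.002, 0],
    [0, -0.08, -0.1, 1.5, 0.001, -0.002, 0],
    [0, -0.08, -0.1, 1.5, 0.001, -0.002, 0],
    [0, -0.08, -0.1, 1.5, 0.001, -0.002, 0],
  ],
)

```text
time_s: 15.83
tool_pos: [0.4721, -0.1048, 0.0359]
tool_rot: [-179.9, 0.4, 54.9]
force: [0.8, -0.1, -0.7]
grip_width: 0.0171
```

Run:
```python
from h import *
f=lambda x:np.round(x,4)
for i in range(4): shot('scene','s15',(300,220,440,310),5);o=get_obs();print(f(o['tool_pos']),f(o['tool_rot']),f(o['force']),f(o['wrist_torque']))
```

```text
[ 0.4723 -0.1048  0.0361] [-179.9452    0.3591   54.8543] [ 0.3746  1.0235 -0.9369] [-0.016   0.0076 -0.0107]
[ 0.4723 -0.1048  0.0361] [-179.9514    0.3531   54.8568] [-0.3909  0.0651 -0.7294] [-0.0189 -0.0175 -0.0045]
[ 0.4723 -0.1048  0.0362] [-179.9519    0.3508   54.8585] [-0.1574 -1.0979 -0.8587] [0.0006 0.014  0.0309]
[ 0.4723 -0.1048  0.0362] [-179.951     0.3512   54.8585] [ 0.8599 -0.1693 -1.3494] [0.0406 0.0707 0.0355]
```

View pics/s15.png

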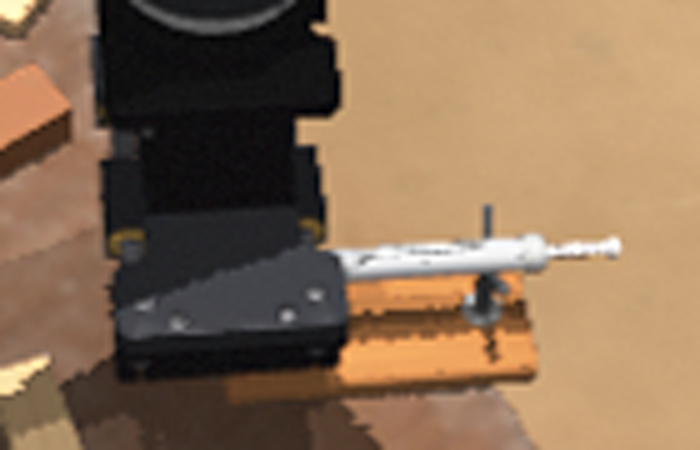

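Emit:
jog_arm(
  moves=[
    [0, 0, 0, 0.06, 0, 0, 0],
    [0, 0, 0, 0.12, 0, 0, 0],
    [0, 0, 0, 0.15, 0, 0, 0],
    [0, 0, 0, 0.15, 0, 0, 0],
  ],
)

```text
time_s: 16.37
tool_pos: [0.4725, -0.1049, 0.0349]
tool_rot: [-180.0, 0.3, 54.9]
force: [-1.0, -0.5, 2.5]
grip_width: 0.0173
```

Run:
```python
from h import *
f=lambda x:np.round(x,4)
for i in range(4): viewer.read_camera('scene');o=get_obs();print(f(o['tool_pos']),f(o['tool_rot']),f(o['force']),f(o['wrist_torque']))
```

```text
[ 0.4725 -0.1049  0.035 ] [-179.9667    0.3394   54.8517] [-0.4278  0.0813  1.7106] [-0.0249  0.2215 -0.0245]
[ 0.4724 -0.1049  0.0349] [-179.9628    0.3406   54.8538] [-1.038   0.1407  2.0371] [-0.1032  0.2467 -0.0391]
[ 0.4725 -0.1049  0.0349] [-179.9695    0.3401   54.8553] [-0.8284  0.4468  2.4075] [-0.1151  0.2702 -0.0193]
[ 0.4724 -0.1049  0.0349] [-179.9631    0.3439   54.8563] [-0.2236 -0.5779  3.3968] [-0.0862  0.2811 -0.0288]
```

Emit:
jog_arm(
  moves=[
    [2.2, 0, 0, 0, 0, 0, 0],
    [2.6, 0, 0, 0, 0, 0, 0],
    [3.2, 0, 0, 0, 0, 0, 0],
    [4.5, 0, 0, 0, 0, 0, 0],
    [5.5, 0, 0, 0, 0, 0, 0],
    [5.5, 0, 0, 0, 0, 0, 0],
    [5.5, 0, 0, 0, 0, 0, 0],
  ],
)

```text
time_s: 17.15
tool_pos: [0.4724, -0.1049, 0.0348]
tool_rot: [-180.0, 0.3, 54.9]
force: [0.3, -0.4, 0.1]
grip_width: 0.0499
```

Run:
```python
from h import *
f=lambda x:np.round(x,4)
shot('scene','s16',(300,220,440,310),5);shot('wrist','w16',(240,190,400,310),4);o=get_obs();print(f(o['tool_pos']),f(o['tool_rot']),f(o['force']),o['grip_width'])
```

```text
[ 0.4725 -0.1049  0.0349] [-179.9653    0.3416   54.8561] [-1.1236  0.2318 -0.5241] 0.05325911285270029
```

View pics/s16.png

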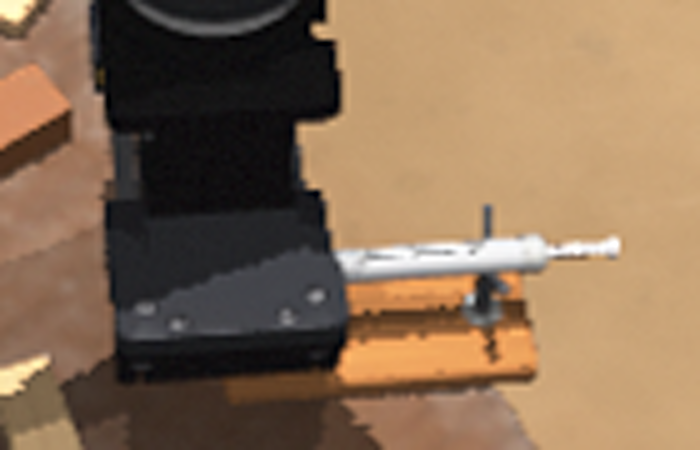

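View pics/w16.png

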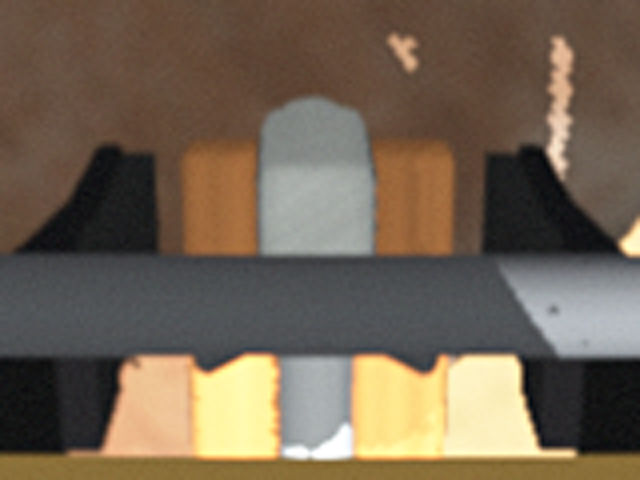

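Gauge released and seated; fingers are clear on both sides. Retreating straight up.

Emit:
jog_arm(
  moves=[
    [5.5, 0, 0, -1, 0, 0, 0],
    [5.5, 0, 0, -3, 0, 0, 0],
    [5.5, 0, 0, -6, 0, 0, 0],
    [5.5, 0, 0, -10, 0, 0, 0],
    [5.5, 0, 0, -14, 0, 0, 0],
    [5.5, 0, 0, -18, 0, 0, 0],
    [5.5, 0, 0, -22, 0, 0, 0],
    [5.5, 0, -8, -22, 0, 0, 0],
    [5.5, 0, -8, -22, 0, 0, 0],
    [5.5, 0, -8, -22, 0, 0, 0],
  ],
)

```text
time_s: 18.08
tool_pos: [0.4041, -0.0542, 0.2562]
tool_rot: [-179.8, 0.2, 55.1]
force: [0.8, 0.0, -1.1]
grip_width: 0.0551
```

Run:
```python
from h import *
f=lambda x:np.round(x,4)
for i in range(4): viewer.read_camera('top')
p=shot('scene','s17');shot('top','t17');o=get_obs();print(f(o['time_s']),f(o['tool_pos']),f(o['force']))
a=lambda n,c,k: cv2.resize(np.load(f'pics/{n}.npy')[c[1]:c[3],c[0]:c[2]],None,fx=k,fy=k,interpolation=cv2.INTER_CUBIC)
cv2.imwrite('pics/c17.png',np.hstack([a(n,(325,240,425,310),4) for n in('scene0','s17')]))
```

```text
18.3833 [ 0.4084 -0.0587  0.2549] [0.1602 0.4734 0.2664]
```

View pics/c17.png

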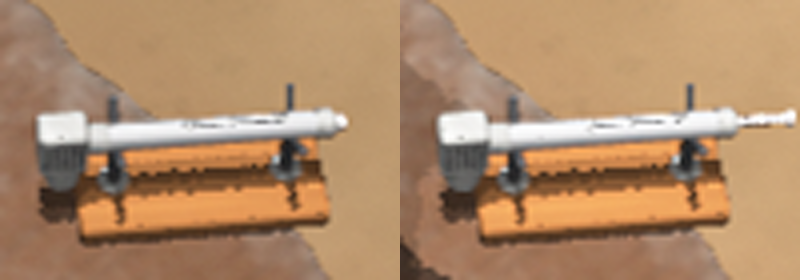

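View pics/s17.png

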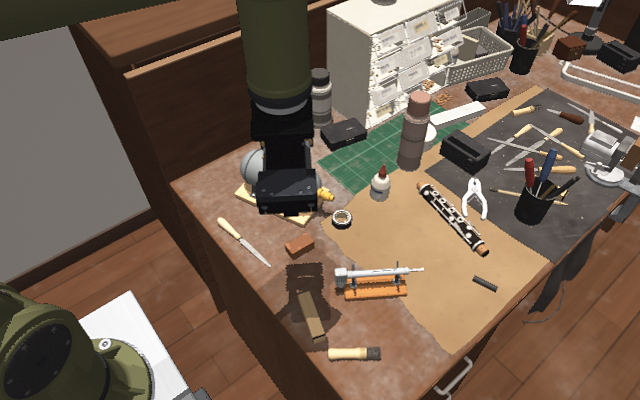

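The gauge lies in both forks exactly as before (head at (345,280), tail at (408,270)), nozzle down. The rod is still out to about (424,269), and nothing else has moved.

```bash
python3 -c "
from cell import env
print(env.sign_off())"
```

```text
the job is handed in; nothing more can be done
None
```

The gauge has taken its reading and is back in both forks of its rest, nozzle down, with the rod still out for you to read. The job was handed in at about 18.4 s.

- **Pressing:** I held the nozzle on the fill valve at roughly 17 to 18 N for over a second (the sensor showed 15.5–17.7 N, plus about 1 N for the gauge's weight). The sensor was only sampled, but its highest reading was 17.7 N, well below 24 N. The seal came home and the rod stopped moving.
- **Laying back:** The last picture matches the starting one apart from the rod. The other things on the desk look unmoved, and the robot is clear of everything.
- **Less than ideal:** While pressing there was a steady sideways force of about 3 to 4 N, and the tool was tilted about 0.6 degrees from upright. Small sideways nudges reduced the sideways force only slightly.

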